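# Bring the screw jar round to the pointer

## Robot

A 6-joint arm with a two-finger parallel gripper is mounted at the origin on a cart in front of the work surface, level with it; the furniture and walls round the work are solid. World frame = base frame: x ahead of the robot, y to its left, z up, the work surface at z = 0. Lengths are in m, angles in rad, forces in N, time in s.
With the tool pointing down it reaches from about 0.425 to 0.95 m from the base axis. Payload 3.5 kg.
Tool frame: the origin (TCP) lies midway between the tips of the shut fingers; the grasp point (between the pads) lies 19 mm behind it; z points along the fingers, y is the line along which they close (so a half turn about z gives the same grasp; the last joint's range is limited). The gripper opens to 85 mm and grips with 20 to 120 N. Pads are 22 mm wide; open, the fingers measure 114 mm over their backs; the gripper's body (76 mm by 85 mm) begins 54 mm behind the grasp point. The pads swing forward as they close: fully open they stand 13 mm farther back than shut.
Start: joints at [-1.347, 0.286, 1.577, -0, 1.279, -0.15], TCP at [0.247, -0.628, 0.231] pointing down, gripper open.
Joint ranges: [-2.77, 2.77], [-0.9, 2.22], [0.21, 2.48], [-1.53, 4.67], [0.24, 2.81], [-2.84, 2.84]. Speed limits (rad/s): [2.79, 2.79, 3.14, 3.14, 3.14, 3.14].

## Interface

Orientations are given as a unit quaternion [x, y, z, w].
In Python, from plant import ctrl gives the robot as it stands.
- The arm moves only by the tool arm_command, never from a script. Its argument "steps" is one flat list of numbers, 5 for each row, row after row: the opening in per cent of the stroke, from 0 (shut) to 100 (fully open), then the shift along the tool's x, y, z each as a share of 25 mm, from -1 to 1, then the turn about the tool's z as a share of 0.1 rad, from -1 to 1. In form: [grip, tx, ty, tz, spin, grip, tx, ty, tz, spin, ...]. A call has 1 to 8 rows; each row shifts and turns the commanded pose from where the row before left it, along the tool's axes as they then stand; what a row does not reach is not made up. A row lasts 1/12 s, in which the tool goes at most 41.7 mm and 7.16 degrees, less where a joint would pass 70% of its speed; a pose out of reach is approached as far as the arm can. A call with a number of a shift or a turn outside -1 to 1 is refused whole. A call with a gripper value outside its range is refused whole. The fingers move at their own pace and stop on an object; "squeeze" is the grip in N (left out, the last holds). Time passes only in rows, so rows that do not move let the fingers close. It gives the time, the measured TCP pose, the force, the opening and the grip force at its end, in the units of the state.
- ctrl.get_state(): the state, without advancing time (a new reading comes with each control period).
- ctrl.read_camera(name): name is "scene" or "top"; returns the picture (420x560x3 uint8, red, green, blue); there is no depth.
- ctrl.camera_model(name): a dict with "intrinsics" (3x3 intrinsics, pixels), "rvec" (rotation vector, rad) and "tvec" (3), from world to camera coordinates, as OpenCV has them. Camera axes: x right, y down, z forward; pixel columns grow to the right and rows downward; lengths in m; the calibration is good to about 2 mm. A picture is of the moment at which its call begins. camera_model takes no time and is no camera call.
- ctrl.sign_off(): hands the job in; it is judged then, once.
The state is a dict: "time": time; "qpos": joint angles; "dq": joint speeds; "joint_efforts": joint torques, N m; "eef_pos": TCP position; "tcp_rot": TCP orientation; "contact_force": force on the tool from outside, world axes, zero at the start; "wrist_torque": the same for the moment, N m; "opening": opening from 0.0 (shut) to 1.0 (fully open); "finger_force": force on a finger pad.
Only numpy, scipy, OpenCV 4.12 (cv2) and the standard library are available. Lean on these libraries where they do the work, as an engineer would, in place of code of your own. Each camera call takes 0.05 s, during which the arm holds its last target. There are 200 camera calls.

## Task

Spin the parts carousel by gently pushing the pegs on its rim with your fingertips until the jar of screws stands right in line with the fixed pointer at the front, then move clear. Do not grip or lift anything, do not touch the things standing in the tray, which must all stay upright in the middle of their bays, and leave the things on the bench beside it alone.

Things in the scene. Friction and masses are not known exactly. Their poses are not given: they have to be found in the camera images.
- stand: Fixed dark steel foot of the carousel: a round plate of 95 mm radius under the tray, with a flat tongue 30 mm wide and 6 mm high that runs out to 185 mm from the axis and carries the pointer. Origin on the turning axis at bench level; its own -x axis points along the tongue to the front, roughly towards the robot.
- pointer (a point): Top edge of the pointer, an upright steel fin 26 mm long (radially), 6 mm thick, 28 mm high above the bench, 170 mm from the turning axis. The line from the axis to this point is 'front'.
- spindle: Fixed spindle that carries the turning tray. Origin on the turning axis at bench level; its yaw does not matter and does not change as the tray turns.
- tray (a joint): Angle of the turning tray, 0 at the start, growing counter-clockwise seen from above; turns either way by up to 6.28 rad. About 0.15 N m of friction, so it stays where it is left within a degree or two of the push ending.
- tray_axis (a point): Turning axis, at the tray floor's height. The tray is a round grey plastic pan of outer radius 120 mm, wall top 34 mm above the bench, inner floor 20 mm above the bench, with a steel hub (radius 13 mm, top 60 mm above the bench) and four straight aluminium dividers, tops 40 mm above the bench, that part it into four equal bays.
- peg0 (a point): Centre of the top of one of four equal upright steel finger pegs on the outside of the tray's rim, at the outer ends of the dividers, 130 mm from the axis and 90 degrees apart: 16 mm in diameter, top 66 mm above the bench, standing 32 mm above the rim. Push its side to spin the tray; it turns with the tray.
- peg1 (a point): Centre of the top of one of four equal upright steel finger pegs on the outside of the tray's rim, at the outer ends of the dividers, 130 mm from the axis and 90 degrees apart: 16 mm in diameter, top 66 mm above the bench, standing 32 mm above the rim. Push its side to spin the tray; it turns with the tray.
- peg2 (a point): Centre of the top of one of four equal upright steel finger pegs on the outside of the tray's rim, at the outer ends of the dividers, 130 mm from the axis and 90 degrees apart: 16 mm in diameter, top 66 mm above the bench, standing 32 mm above the rim. Push its side to spin the tray; it turns with the tray.
- peg3 (a point): Centre of the top of one of four equal upright steel finger pegs on the outside of the tray's rim, at the outer ends of the dividers, 130 mm from the axis and 90 degrees apart: 16 mm in diameter, top 66 mm above the bench, standing 32 mm above the rim. Push its side to spin the tray; it turns with the tray.
- seat0 (a point): Middle of the floor of one of the four bays, 70 mm from the axis, half-way between two pegs; turns with the tray. Any of the things may stand in any bay.
- seat1 (a point): Middle of the floor of one of the four bays, 70 mm from the axis, half-way between two pegs; turns with the tray. Any of the things may stand in any bay.
- seat2 (a point): Middle of the floor of one of the four bays, 70 mm from the axis, half-way between two pegs; turns with the tray. Any of the things may stand in any bay.
- seat3 (a point): Middle of the floor of one of the four bays, 70 mm from the axis, half-way between two pegs; turns with the tray. Any of the things may stand in any bay.
- screw_jar: The jar of screws: small clear jar with a wide black lid, 49 mm in diameter, 51 mm high, loose, standing in one of the bays. Origin at the centre of its underside, z up.
- reducer_1: Metal pipe reducer (waisted, narrower at the top), 49 mm in diameter, 52 mm high, loose in a bay. Origin at the centre of its underside, z up.
- end_cap_0: Metal end cap, a low dome 60 mm in diameter, 29 mm high, loose in a bay. Origin at the centre of its underside, z up.
- stop_block_0: Metal stop block, 46 x 46 mm, 64 mm high, loose in a bay. Origin at the centre of its underside, z up.
- tape_roll: Roll of tape lying on the bench to the left of the carousel, 100 mm across, 24 mm high. Origin at the centre of its underside.
- carton: Tall open cardboard carton standing fixed on the bench to the right of the work: about 430 mm long in x (from 0.37 to 0.81 m), 300 mm wide in y (from -0.58 to -0.28 m), top 0.32 m above the bench. Keep the arm clear of it. Origin at the middle of its underside.
- cup: Milky measuring cup on the bench to the right of the carousel, 82 mm across, 67 mm high. Origin at the centre of its underside.
- elbow: Grey pipe elbow lying on the bench, beyond the carousel and to its right, 87 x 87 mm, 49 mm high. Origin at the centre of its underside.

How it is judged:
By the outcome, as a careful person would: the job done as asked, in the order asked, and still so for the second after the job is handed in, with the robot touching nothing.
It also fails if it takes over 58 s, if anything falls off the work surface, if the arm or the gripper's body presses on something with over 40 N, if the wrist force passes 120 N, or if a joint passes its speed limit or range.

## Working session

There is one attempt and no reset: what is moved stays moved. The work goes in short steps, Python scripts to look and compute and a tool call to move; the robot and the scene stay as the last step left them, time stands still between calls to the robot, and variables do not carry over. Pictures are saved under pics/ and viewed, at most 10 in all, crops included, and the job is handed in when it is done.

Besides the shell and the picture viewer there is one more tool, called after "Call:" as name(argument=value, ...) on one line, values as JSON. arm_command: Moves the arm, as the interface text tells. Its arguments: {"type":"object","properties":{"steps":{"type":"array","items":{"type":"number"}},"squeeze":{"type":"number"}},"required":["steps"]}

```bash
mkdir -p pics
python3 - <<'E'
from plant import ctrl
import cv2
for n in("top","scene"):
    cv2.imwrite(f"pics/{n}0.png",cv2.resize(ctrl.read_camera(n),(800,600),interpolation=cv2.INTER_CUBIC)[:,:,::-1])
    print(ctrl.camera_model(n))
s=ctrl.get_state();print(s['time'],s['eef_pos'],s['tcp_rot'])
E
```

```text
{'intrinsics': array([[443.04883749,   0.        , 279.24219121],
       [  0.        , 443.04883749, 211.55112301],
       [  0.        ,   0.        ,   1.        ]]), 'rvec': array([ 2.18170252, -2.17524536,  0.11105369]), 'tvec': array([-0.05061616,  0.58194069,  1.31589131])}
{'intrinsics': array([[453.8355154 ,   0.        , 271.67427648],
       [  0.        , 453.8355154 , 217.28681961],
       [  0.        ,   0.        ,   1.        ]]), 'rvec': array([ 0.8260444 , -2.42396376,  1.23602026]), 'tvec': array([0.44894315, 0.27650091, 0.96372775])}
0.1 [ 0.24637787 -0.6277859   0.23005845] [ 9.82585838e-01  1.85806098e-01 -1.31329318e-05 -1.07972839e-03]
```

View pics/top0.png

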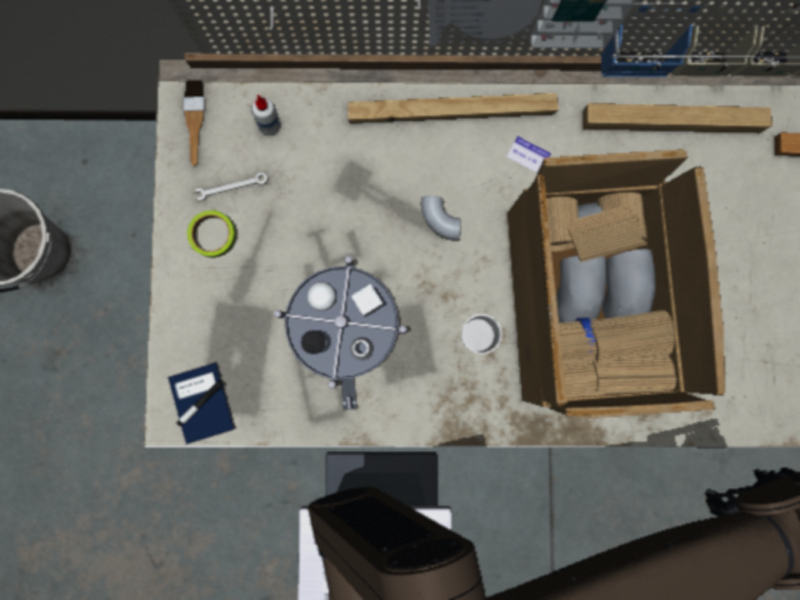

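View pics/scene0.png

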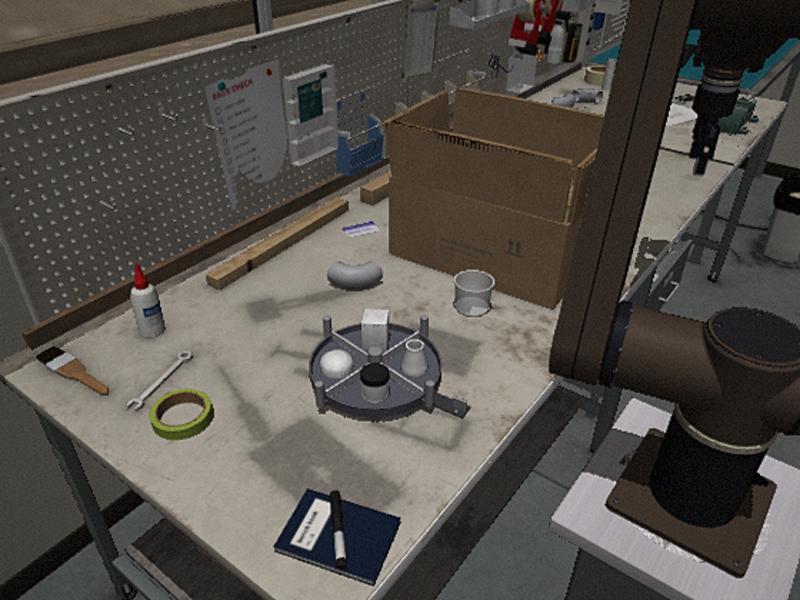

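Top view: the hub is at about (341,322), the black-lidded jar at (315,342), the pointer at (348,395), and the pegs at (348,262), (403,329), (333,383) and (281,314). I'll enlarge this area to measure.

```bash
cat > h.py <<'E'
import cv2,numpy as np
from plant import ctrl
def crop(n,x,y,w,h,k,f):
    im=ctrl.read_camera(n)[y:y+h,x:x+w]
    cv2.imwrite(f,cv2.resize(im,None,fx=k,fy=k,interpolation=cv2.INTER_CUBIC)[:,:,::-1])
def ray(n,u,v,z):
    m=ctrl.camera_model(n);R=cv2.Rodrigues(m['rvec'])[0]
    d=R.T@np.linalg.inv(m['intrinsics'])@[u,v,1];c=-R.T@m['tvec']
    return (c+d*(z-c[2])/d[2])[:2]
def pix(n,P):
    m=ctrl.camera_model(n);return cv2.projectPoints(np.array(P,float).reshape(-1,3),m['rvec'],m['tvec'],m['intrinsics'],None)[0][:,0]
E
python3 -c "
from h import *
crop('top',185,172,120,120,5,'pics/c1.png')"
```

```text
(no output)
```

View pics/c1.png

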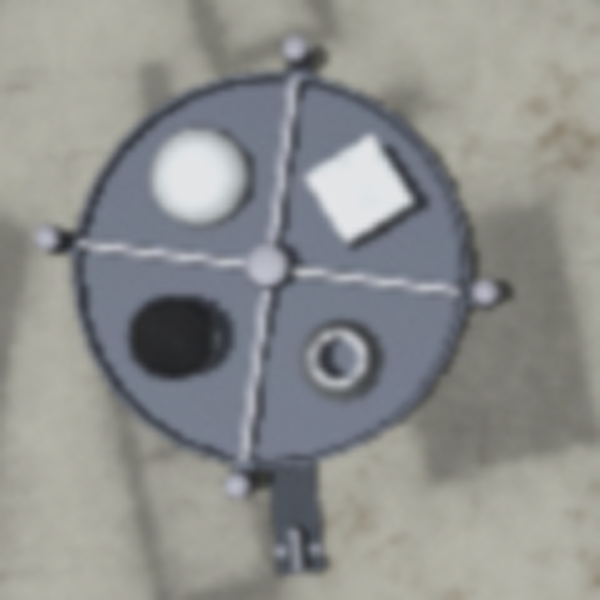

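The crop (5x, offset 185,172) shows pegs at (293,48), (486,291), (238,485) and (47,238), the hub at (267,265), the jar lid at (172,337), and the pointer fin around (295,550).

Run:
```python
from h import *
f=lambda u,v,z: ray('top',185+(u-2)/5,172+(v-2)/5,z)
pg=np.array([f(*p,.066) for p in[(293,48),(486,291),(238,485),(47,238)]])
ax=pg.mean(0);hub=f(267,265,.06)
print('axis',ax,'hub',hub)
def pa(n,p):
    d=p-ax;print(n,p.round(4),'r',np.hypot(*d).round(4),'ang',np.degrees(np.arctan2(d[1],d[0])).round(2))
for p in pg: pa('peg',p)
pa('jar',f(172,337,.071));pa('ptr',f(295,550,.028));pa('tongue',f(297,480,.006));pa('tongue end',f(298,572,.006))
print(ctrl.get_state()['time'])
```

```text
axis [0.53993857 0.07285618] hub [0.54001727 0.07283356]
peg [0.6683 0.0584] r 0.1292 ang -6.43
peg [ 0.5248 -0.0562] r 0.1299 ang -96.71
peg [0.4115 0.0877] r 0.1293 ang 173.38
peg [0.5551 0.2015] r 0.1295 ang 83.28
jar [0.4972 0.1267] r 0.0688 ang 128.46
ptr [0.3718 0.0569] r 0.1689 ang -174.59
tongue [0.4125 0.0577] r 0.1284 ang -173.21
tongue end [0.3572 0.0565] r 0.1835 ang -174.89
0.15
```

Call:
arm_command(steps=[0,0,0,-1,0,0,0,0,-1,0,0,0,0,-1,1,0,0,0,-1,1,0,0,0,-1,1,0,0,0,-1,1,0,0,0,-1,0.9,0,0,0,-1,0])

```text
time: 0.82
eef_pos: [0.2465, -0.6281, 0.432]
tcp_rot: [0.998, -0.06, -0.0, -0.0]
contact_force: [0.7, -1.4, -0.4]
opening: -0.0
finger_force: 0.0
```

Call:
arm_command(steps=[0,0,0,-1,0,0,0,0,0,0,0,0.3,-1,0,0,0,0.3,-1,0,0,0,0.3,-1,0,0,0,0.3,-1,0,0,0,0.3,-1,0,0,0,0.3,-1,0,0])

```text
time: 1.48
eef_pos: [0.3088, -0.4832, 0.4548]
tcp_rot: [0.998, -0.058, -0.0, -0.001]
contact_force: [0.1, 0.4, -0.0]
opening: 0.003
finger_force: 0.0
```

Call:
arm_command(steps=[0,0.3,-1,0,0,0,0.3,-1,0,0,0,0.3,-1,0,0,0,0.3,-1,0,0,0,0.3,-1,0,0,0,0.3,-1,0,0,0,0.3,-1,0,0,0,0.3,-1,0,0])

```text
time: 2.15
eef_pos: [0.3915, -0.2915, 0.455]
tcp_rot: [0.998, -0.058, -0.001, -0.001]
contact_force: [0.5, 0.6, 0.4]
opening: 0.001
finger_force: 0.0
```

Call:
arm_command(steps=[0,0.3,-1,0,0,0,0.3,-1,0,0,0,0.3,-1,0,0,0,0.3,-1,0,0,0,0.3,-1,0,0,0,0.3,-1,0,0,0,0.3,-1,0,0,0,0.3,-1,0,0])

```text
time: 2.82
eef_pos: [0.4743, -0.0998, 0.455]
tcp_rot: [0.998, -0.058, -0.001, -0.0]
contact_force: [0.4, 0.4, 0.6]
opening: 0.004
finger_force: 0.0
```

Call:
arm_command(steps=[0,0.3,-1,0,0,0,0.3,-1,0,0,0,0.3,-1,0,0,0,0.3,-1,0,0,0,0.3,-1,0,0,0,0.3,-1,0,0,0,0.3,-1,0,0,0,0,0,0,0])

```text
time: 3.48
eef_pos: [0.5472, 0.0699, 0.4543]
tcp_rot: [0.998, -0.056, -0.001, -0.001]
contact_force: [0.2, -0.5, -0.2]
opening: 0.0
finger_force: 0.0
```

Call:
arm_command(steps=[0,0.23,-0.9,0,0,0,0.23,-0.9,0,0,0,0.23,-0.9,0,0,0,0.23,-0.9,0,0,0,0.23,-0.9,0,0,0,0.23,-0.9,0,0,0,0,0,1,0,0,0,0,1,0])

```text
time: 4.15
eef_pos: [0.5971, 0.1972, 0.4065]
tcp_rot: [0.998, -0.057, 0.001, -0.0]
contact_force: [1.0, -0.5, -0.6]
opening: 0.001
finger_force: 0.0
```

Call:
arm_command(steps=[0,0,0,1,0,0,0,0,1,0,0,0,0,1,0,0,0,0,1,0,0,0,0,1,0,0,0,0,1,0,0,0,0,1,0,0,0,0,1,0])

```text
time: 4.82
eef_pos: [0.5958, 0.1957, 0.2042]
tcp_rot: [0.998, -0.058, -0.001, 0.0]
contact_force: [0.0, 0.1, -0.5]
opening: -0.002
finger_force: 0.0
```

Call:
arm_command(steps=[0,0,0,1,0,0,0,0,1,0,0,0,0,0.5,0,0,0,0,0,0,0,0,0,0,0])

```text
time: 5.23
eef_pos: [0.5961, 0.1961, 0.1432]
tcp_rot: [0.998, -0.058, -0.001, 0.0]
contact_force: [0.7, -0.2, 0.4]
opening: 0.0
finger_force: 0.0
```

```bash
python3 -c "
from h import *
crop('scene',195,190,150,120,5,'pics/s1.png')"
```

```text
(no output)
```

View pics/s1.png

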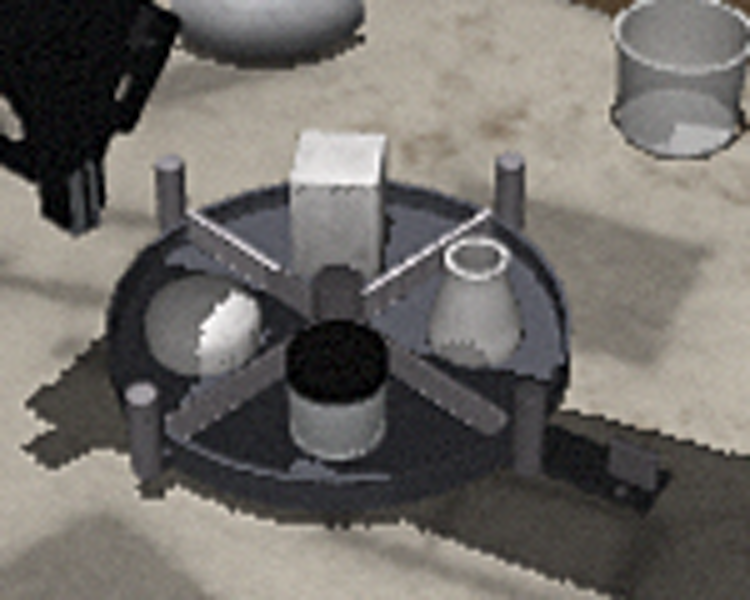

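Peg to push: left one, at crop (143,395). The finger tips hang at (80,230), beyond it and clear. I'll descend next to it.

Call:
arm_command(steps=[0,0,-0.1,0.8,0,0,0,-0.1,0.8,0,0,0,0,0.8,0,0,0,0,0.8,0,0,0,0,0.7,0,0,0,0,0,0,0,0,0,0,0])

```text
time: 5.87
eef_pos: [0.5978, 0.2017, 0.0474]
tcp_rot: [0.998, -0.058, 0.001, -0.0]
contact_force: [-0.1, 0.7, -0.0]
opening: -0.002
finger_force: 0.0
```

```bash
python3 -c "
from h import *
crop('scene',195,190,150,120,5,'pics/s2.png')"
```

```text
(no output)
```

View pics/s2.png

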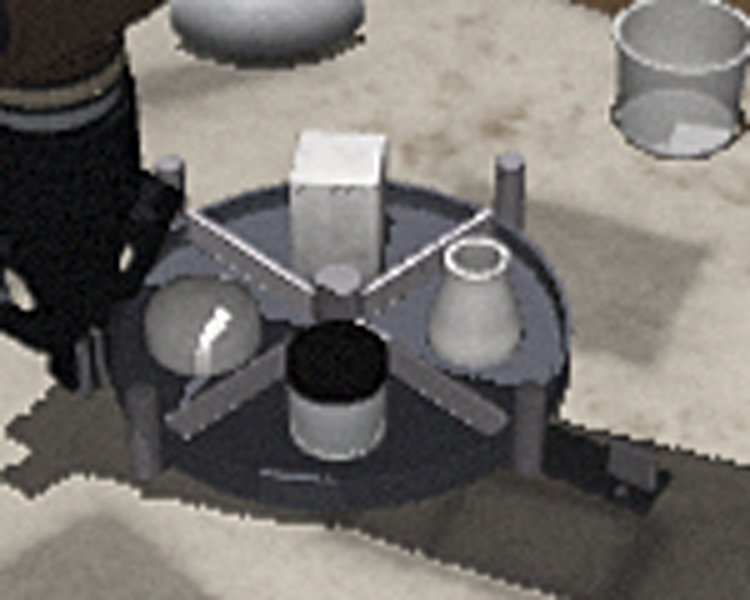

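Call:
arm_command(steps=[0,-0.2,0,0,0,0,-0.2,0,0,0,0,-0.2,0,0,0,0,-0.2,0,0,0,0,-0.1,0,0,0,0,-0.1,-0.01,0,-0.2,0,-0.14,-0.015,0,-0.25,0,-0.14,-0.015,0,-0.25])

```text
time: 6.58
eef_pos: [0.5657, 0.2063, 0.0468]
tcp_rot: [1.0, -0.022, 0.001, -0.0]
contact_force: [1.5, -0.0, 0.0]
opening: 0.003
finger_force: 0.7
```

Call:
arm_command(steps=[0,-0.2,-0.02,0,-0.37,0,-0.27,-0.03,0,-0.5,0,-0.27,-0.03,0,-0.5,0,-0.27,-0.03,0,-0.5,0,-0.27,-0.03,0,-0.5,0,-0.2,-0.02,0,-0.37,0,-0.1,-0.01,0,-0.2,0,0,0,0,0])

```text
time: 7.25
eef_pos: [0.5249, 0.2072, 0.0461]
tcp_rot: [0.992, 0.124, -0.001, 0.0]
contact_force: [-0.2, -0.8, 0.1]
opening: 0.002
finger_force: 0.0
```

```bash
python3 -c "
from h import *
crop('scene',195,190,150,120,5,'pics/s3.png')"
```

```text
(no output)
```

View pics/s3.png

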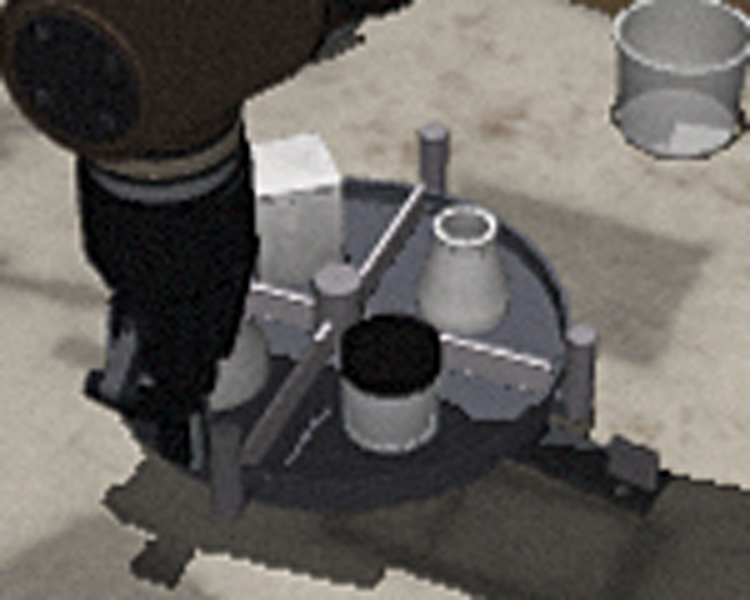

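Call:
arm_command(steps=[0,-0.14,-0.015,0,-0.25,0,-0.21,-0.02,0,-0.4,0,-0.27,-0.03,0,-0.5,0,-0.27,-0.03,0,-0.5,0,-0.27,-0.03,0,-0.5,0,-0.27,-0.03,0,-0.5,0,-0.27,-0.03,0,-0.5,0,-0.27,-0.03,0,-0.5])

```text
time: 7.97
eef_pos: [0.4788, 0.1927, 0.0464]
tcp_rot: [0.953, 0.303, 0.0, -0.0]
contact_force: [1.4, 0.5, 0.2]
opening: 0.001
finger_force: 0.7
```

Call:
arm_command(steps=[0,-0.27,-0.03,0,-0.5,0,-0.27,-0.03,0,-0.5,0,-0.21,-0.02,0,-0.4,0,-0.16,-0.02,0,-0.3,0,-0.1,-0.01,0,-0.2,0,0,0,0,0,0,0,0,0,0])

```text
time: 8.55
eef_pos: [0.4572, 0.1788, 0.0462]
tcp_rot: [0.921, 0.391, -0.0, -0.0]
contact_force: [0.2, -0.4, -0.2]
opening: 0.002
finger_force: 0.0
```

```bash
python3 -c "
from h import *
crop('top',185,172,120,120,5,'pics/c2.png')"
```

```text
(no output)
```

View pics/c2.png

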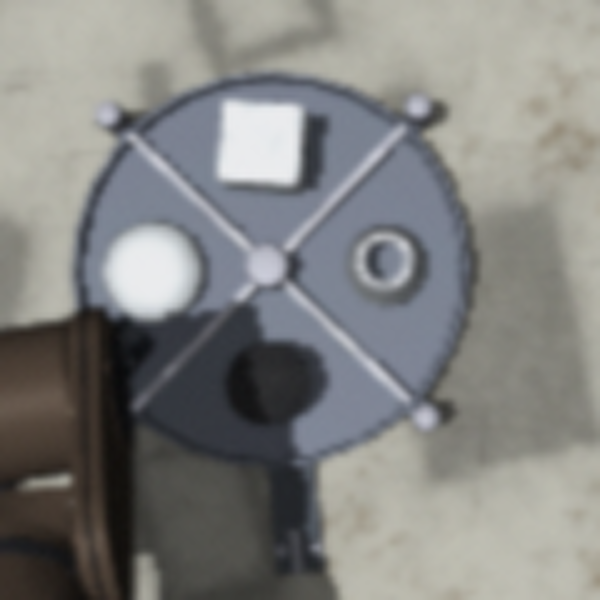

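Three pegs are visible: (109,116), (419,107) and (427,416). The jar lid is at (268,384), still short of the front line. Next I'll measure the angle left.

Run:
```python
from h import *
f=lambda u,v,z: ray('top',185+(u-2)/5,172+(v-2)/5,z)
ax=np.array([.540,.0729])
for n,q in dict(peg_l=(109,116,.066),peg_r=(419,107,.066),peg_f=(427,416,.066),jar=(268,384,.071),end=(298,572,.006)).items():
    d=f(*q)-ax;print(n,np.hypot(*d).round(4),np.degrees(np.arctan2(d[1],d[0])).round(2))
# where should the pointer axis fall, for candidate front angles, in crop px
for a in(-175.5,-175,-174.5,-174,-173.5):
    t=np.radians(a);P=[[*(ax+r*np.array([np.cos(t),np.sin(t)])),z] for r,z in((.157,.028),(.183,.028),(.13,.006),(.185,.006))]
    print(a,((pix('top',P)-[185,172])*5+2).round(1).tolist())
crop('top',228,260,30,30,20,'pics/p.png')
```

```text
peg_l 0.128 46.95
peg_r 0.1292 -43.7
peg_f 0.1295 -132.96
jar 0.07 -178.08
end 0.1836 -174.88
-175.5 [[289.1, 530.2], [292.1, 574.1], [288.7, 483.4], [294.9, 574.6]]
-175 [[291.4, 530.0], [294.7, 573.8], [290.6, 483.3], [297.6, 574.4]]
-174.5 [[293.7, 529.8], [297.4, 573.6], [292.4, 483.1], [300.2, 574.2]]
-174 [[295.9, 529.5], [300.1, 573.3], [294.3, 482.9], [302.9, 573.9]]
-173.5 [[298.2, 529.3], [302.7, 573.0], [296.1, 482.7], [305.5, 573.6]]
```

View pics/p.png

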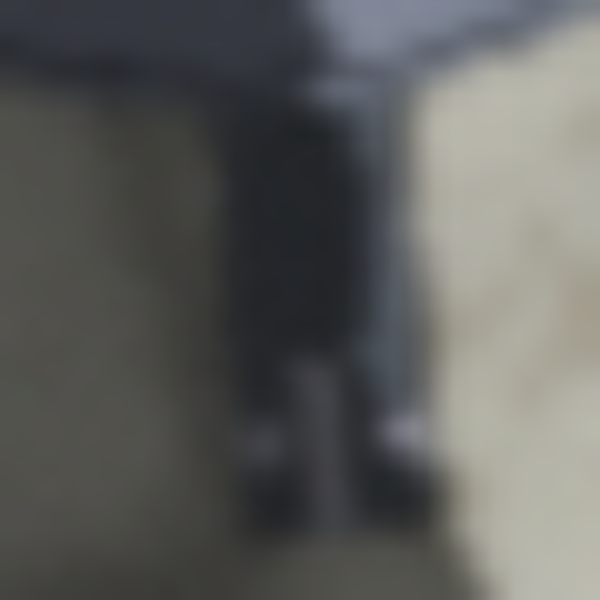

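Call:
arm_command(steps=[0,-0.07,-0.01,0,-0.12,0,-0.1,-0.01,0,-0.2,0,-0.1,-0.01,0,-0.2,0,-0.06,0,0,-0.12,0,0,0,0,0,0,0,0,0,0])

```text
time: 9.15
eef_pos: [0.451, 0.1731, 0.0463]
tcp_rot: [0.908, 0.42, -0.0, 0.0]
contact_force: [-0.6, 0.2, 0.9]
opening: -0.004
finger_force: 0.0
```

```bash
python3 -c "
from h import *
crop('top',185,172,120,120,5,'pics/c3.png')"
```

```text
(no output)
```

View pics/c3.png

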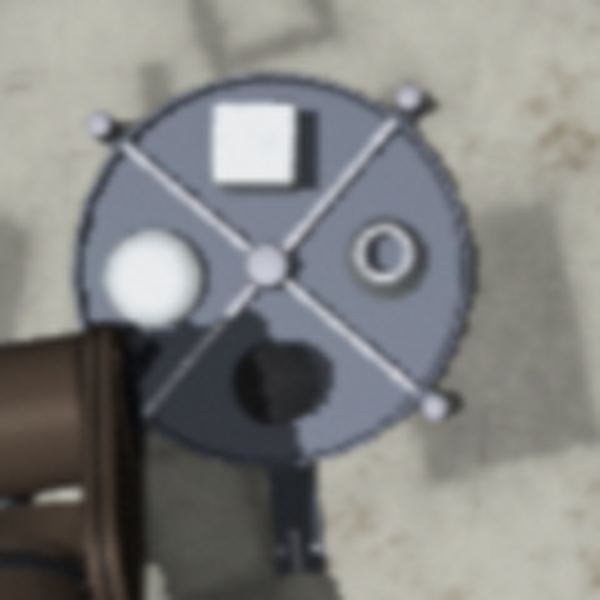

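Pegs are now at (99,126), (408,97) and (435,406), with the lid at about (277,383).

Run:
```python
from h import *
f=lambda u,v,z: ray('top',185+(u-2)/5,172+(v-2)/5,z)
ax=np.array([.540,.0729])
g=cv2.cvtColor(ctrl.read_camera('top'),cv2.COLOR_RGB2GRAY)[172:292,185:305]
g=cv2.resize(g,None,fx=5,fy=5,interpolation=cv2.INTER_CUBIC)
for q in((99,126,.066),(408,97,.066),(435,406,.066),(277,383,.071)):
    d=f(*q)-ax;print(q,np.hypot(*d).round(4),np.degrees(np.arctan2(d[1],d[0])).round(2))
```

```text
(99, 126, 0.066) 0.1284 50.66
(408, 97, 0.066) 0.1293 -39.79
(435, 406, 0.066) 0.1292 -129.67
(277, 383, 0.071) 0.0698 -173.78
```

The seat is at -174.6° and the front line at about -174.4°, so they're aligned. I'll back off and lift clear.

Call:
arm_command(steps=[0,0.2,-0.2,0,0,0,0.4,-0.4,0,0,0,0.4,-0.4,0,0,0,0,0,-0.8,0,0,0,0,-1,0,0,0,0,-1,0,0,0,0,-1,0,0,0,0,-1,0])

```text
time: 9.92
eef_pos: [0.448, 0.209, 0.1674]
tcp_rot: [0.907, 0.42, -0.0, -0.0]
contact_force: [0.5, 0.0, -0.3]
opening: 0.007
finger_force: 0.0
```

Call:
arm_command(steps=[0,0,-1,-1,0,0,0,-1,-1,0,0,0,-1,-1,0,0,0,-1,-1,0,0,0,-1,-1,0,0,0,-1,-1,0,0,0,0,0,0,0,0,0,0,0])

```text
time: 10.58
eef_pos: [0.3338, 0.3069, 0.3183]
tcp_rot: [0.907, 0.421, 0.002, -0.0]
contact_force: [0.8, -0.3, -0.7]
opening: -0.004
finger_force: 0.0
```

```bash
python3 -c "
from h import *
crop('top',185,172,120,120,5,'pics/c4.png')"
```

```text
(no output)
```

View pics/c4.png

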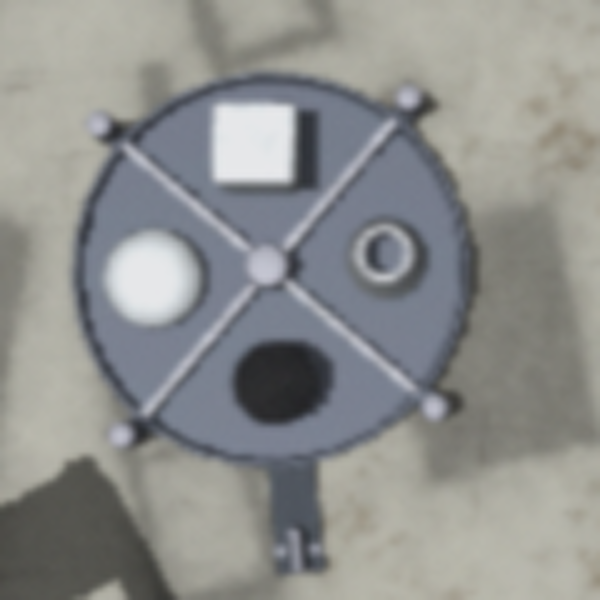

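The arm is clear. The pegs are unchanged at (99,126), (408,98), (435,406) and (122,435), the lid is at about (276,383), and everything stands upright in its bay.

```bash
python3 -c "
from plant import ctrl
print(ctrl.sign_off())"
```

```text
the job is handed in; nothing more can be done
None
```

The jar of screws stands in line with the front pointer, to within about half a degree by my camera measurement; everything in the tray is upright in its bay, the arm is clear, and I've handed the job in.

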